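# Line up the loose bushing and push its cross pin home

## Robot

A 6-joint arm with a two-finger parallel gripper is mounted at the origin on a cart in front of the work surface, level with it; the furniture and walls round the work are solid. World frame = base frame: x ahead of the robot, y to its left, z up, the work surface at z = 0. Lengths are in m, angles in degrees, forces in N, time in s.
With the tool pointing down it reaches from about 0.2 to 0.875 m from the base axis. Payload 3.4 kg.
Tool frame: the origin (TCP) lies at the very end of the fingers, on their centre line; the grasp point (between the pads) lies 19 mm behind it; z points along the fingers, y is the direction in which the jaws open and shut (so a half turn about z gives the same grasp; the last joint's range is limited). The gripper opens to 94 mm and grips with 3 to 60 N. Pads are 16 mm wide; open, the fingers measure 119 mm over their backs; the gripper's body (75 mm by 177 mm) begins 78 mm behind the grasp point.
Start: joints at [57.983, 15.808, 86.224, -0, 77.962, -6.933], TCP at [0.244, 0.521, 0.181] pointing down, gripper open.
Joint ranges: [-165.64, 165.64], [-43.16, 119.46], [12.63, 154.43], [-67.54, 247.53], [6.08, 155.33], [-154.97, 154.97]. Speed limits (degrees/s): [147.25, 147.25, 180, 180, 180, 180].

## Interface

Orientations are given as a 3x3 rotation matrix whose columns are the frame's x, y, z axes.
In Python, from workcell import robot gives the robot as it stands. The module is installed in compiled form; this text tells all that it offers.
- The arm moves only by the tool arm_command, never from a script. Its argument "targets" is a list of rows, each a list of 4 numbers: the shift along the world's x, y, z in m, then the turn about the world's z in rad. A call has 1 to 12 rows; each row shifts and turns the pose as measured when the row begins; what a row does not reach is not made up. A row lasts 1/10 s, in which the tool goes at most 50 mm and 8.59 degrees, less where a joint would pass 70% of its speed; a pose out of reach is approached as far as the arm can. A call with a gripper value outside its range is refused whole. "jaw" is the finger opening in m, from 0 to 0.094, set as the call begins (left out, the last holds). The fingers move at their own pace and stop on an object; "newtons" is the grip in N (left out, the last holds). Time passes only in rows, so rows that do not move let the fingers close. It gives the time, the measured TCP pose, the force and the opening at its end, in the units of the state.
- robot.read_state(): the state, without advancing time (a new reading comes with each control period).
- robot.read_camera(name): name is "scene" or "top" or "wrist"; returns a dict with "color" (480x640x3 uint8, red, green, blue), "K" (3x3 intrinsics, pixels), "origin" and "attitude" of the camera in the world. Camera axes: x right, y up, looking along -z (the intrinsics and any distortion apply to the point x, -y, -z); pixel columns grow to the right and rows downward; lengths in m; the calibration is good to about 2 mm. A picture is of the moment at which its call begins. There is no depth.
- robot.hand_in(): hands the job in, once; it reports no verdict.
The state is a dict: "clock": time; "joint_pos": joint angles; "qd": joint speeds; "joint_torque": joint torques, N m; "position": TCP position; "ee_rot": TCP orientation; "wrist_force": force on the tool from outside, world axes, zero at the start; "ft_torque": the same for the moment, N m; "gripper_width": finger opening in m.
Only numpy, scipy, OpenCV 4.12 (cv2) and the standard library are available. Lean on these libraries where they do the work, as an engineer would, in place of code of your own. Each camera call takes 0.05 s, during which the arm holds its last target. There are 200 camera calls.

## Task

Turn the loose bushing in the pinning fixture by its crossbar until the bushing's cross-hole lines up with the pin guide, then push the headed pin straight through the bushing until its head is fully home against the guide block. Leave the bushing seated in its collar, and do not disturb the dish, the jar and the eraser beside the fixture.

Things in the scene. Friction and masses are not known exactly. Their poses are not given: they have to be found in the camera images.
- fixture: Fixed pinning fixture (mm): base plate 10 thick (x -74 to 50, y -38 to 38), round collar (outer radius 25, top z = 20) holding the bushing, two aluminium blocks 36 mm wide in y, tops z = 49: guide block x -66 to -26, short block x 26 to 44 for the tip; a flat track 30 wide, top z = 25, carries the pin's head from x -158 to -66. Origin: plate's underside on the bushing's axis, z up, +x the way the pin is pushed.
- guide_face (a point): Centre of the bore's mouth in the guide block's outer face, where the pin's head must come to rest: fixture x = -66, y = 0, z = 36 mm. A 9.2 mm round bore runs from here along fixture +x through both blocks.
- bushing: Loose steel bushing standing upright in the collar, 36 mm diameter, 60 mm tall, 250 g; only friction holds it: pushed at its crossbar it turns about its z axis and stays where it is left. Its own x axis runs along the cross-hole, y along the crossbar. Origin: centre of the foot, 10 mm above the desk. Lined up when its x axis is parallel to the fixture's x, either way round (crossbar square to the pin).
- bar_end (a point): Centre of one ball end (12 mm diameter) of the crossbar, a round 8 mm rod through the bushing's head at right angles to the cross-hole: bushing y = +46 mm, z = 46 mm (56 mm above the desk). The other ball end is alike at y = -46 mm.
- cross_hole (a point): Middle of the cross-hole, a 12 x 12 mm square hole right through the bushing along its x axis, 26 mm above its foot, level with the pin's bore.
- pin: Loose steel cross pin, 60 g, waiting level, its tip in the guide block's bore, its head on the track: shank 8 mm diameter, 104 mm long, tapered tip; round head 20 mm diameter, 6 mm thick. Origin: centre of the shoulder (head's face on the shank side); x axis along the shank to the tip, head at x = -6 to 0. At the start the head stands 70 to 75 mm out from the guide block; home, its shoulder touches the block.
- pin_tip (a point): Centre of the pin's tapered tip, 104 mm from the shoulder. At the start it lies inside the guide block; with the pin home it is at fixture x = +38 mm, inside the short block.
- dish: Shallow round steel dish, 64 mm diameter, 15 mm tall, standing beside the fixture; origin at the centre of its underside. A bystander.
- jar: Small jar with a black lid, 42 mm diameter, 52 mm tall, standing beside the fixture; origin at the centre of its underside. A bystander.
- eraser: Eraser, 19 x 42 x 13 mm, lying beside the fixture; origin at the centre of its underside. A bystander.
There are look-alikes about, which are no part of the job. What is shaped like the pin but pink is not meant.

How it is judged (in metres and radians):
On the way, in this order (a step that is already met when the one before it is completed fails the run):
1. the bushing is turned until its cross-hole lines up with the guide (within 0.2 rad), the pin not yet in it (angle between the x axis of bushing and the x axis of fixture, either way round below 0.2 rad and x of pin_tip in the frame of fixture below -0.015 m), for 0.2 s.
2. the pin is through the bushing and home in the short block (x of pin_tip in the frame of fixture above 0.0355 m and y of pin_tip in the frame of fixture between -0.004 and 0.004 m and z of pin_tip in the frame of fixture between 0.032 and 0.04 m and angle between the x axis of pin and the x axis of fixture, either way round below 0.06 rad), for 0.2 s.
At the end, for the whole second after the job is handed in: The pin lies through guide, bushing and short block with its shoulder within 2.5 mm of the guide block; the bushing stands seated in its collar (within 4 mm in height and sideways, upright within 0.08 rad) with the cross-hole along the guide within 0.15 rad; both are at rest (all of step 2 and z of bushing in the frame of fixture between 0.006 and 0.014 m and horizontal distance between bushing and fixture below 0.004 m and angle between bushing's own z axis and vertical below 0.08 rad and angle between the x axis of bushing and the x axis of fixture, either way round below 0.15 rad and linear speed of each of pin, bushing below 0.01 m/s); the robot touches nothing.
It fails at once if the dish is pushed more than 20 mm (distance of dish from where it was at the start of the episode above 0.02 m).
It fails at once if the jar is pushed more than 20 mm (distance of jar from where it was at the start of the episode above 0.02 m).
It fails at once if the eraser is pushed more than 20 mm (distance of eraser from where it was at the start of the episode above 0.02 m).
It fails at once if the bushing is lifted out of its collar (z of bushing in the frame of fixture above 0.018 m).
It also fails if it takes over 69 s, if anything falls off the work surface, if the arm or the gripper's body presses on something with over 40 N, if the wrist force passes 120 N, or if a joint passes its speed limit or range.

## Working session

There is one attempt and no reset: what is moved stays moved. The work goes in short steps, Python scripts to look and compute and a tool call to move; the robot and the scene stay as the last step left them, time stands still between calls to the robot, and variables do not carry over. Pictures are saved under pics/ and viewed, about 8 in all and at most 12, crops included, and the job is handed in when it is done.

Besides the shell and the picture viewer there is one more tool, called after "Request:" as a command line: name --pt "numbers of a row" for each row, then --argument value for the rest. arm_command: Moves the arm, as the interface text tells. Its arguments: {"type":"object","properties":{"targets":{"type":"array"},"jaw":{"type":"number"},"newtons":{"type":"number"}},"required":["targets"]}

```bash
mkdir -p pics; cat > h.py <<'E'
import numpy as np, cv2
from workcell import robot
def snap(n,f,crop=None,scale=1):
    c=robot.read_camera(n); im=c["color"][:,:,::-1].copy()
    np.savez('pics/'+f+'.npz',**{k:np.array(c[k]) for k in c})
    if crop: im=im[crop[1]:crop[3],crop[0]:crop[2]]
    if scale!=1: im=cv2.resize(im,None,fx=scale,fy=scale,interpolation=cv2.INTER_CUBIC)
    cv2.imwrite('pics/'+f+'.png',im); return c
def ray(c,u,v,z):
    K=np.array(c['K']);R=np.array(c['attitude']);o=np.array(c['origin'])
    d=R@np.array([(u-K[0,2])/K[0,0],-(v-K[1,2])/K[1,1],-1.])
    return o+d*(z-o[2])/d[2]
def proj(c,p):
    K=np.array(c['K']);R=np.array(c['attitude']);o=np.array(c['origin'])
    q=R.T@(np.array(p)-o); return K[0,2]+K[0,0]*q[0]/-q[2],K[1,2]+K[1,1]*-q[1]/-q[2]
E
python3 - <<'E'
from h import *
for n in("scene","top"):
    c=snap(n,n+'0'); print(n,{k:np.round(c[k],3).tolist() for k in c if k!='color'})
s=robot.read_state();print(s['clock'],s['position'],s['ee_rot'],s['gripper_width'])
E
```

```text
scene {'K': [[498.761, 0.0, 317.845], [0.0, 498.761, 240.456], [0.0, 0.0, 1.0]], 'origin': [-0.064, -0.419, 0.471], 'attitude': [[0.595, 0.379, -0.708], [-0.803, 0.257, -0.538], [-0.022, 0.889, 0.458]]}
top {'K': [[592.879, 0.0, 313.827], [0.0, 592.879, 241.97], [0.0, 0.0, 1.0]], 'origin': [0.331, 0.042, 1.013], 'attitude': [[0.041, 0.974, -0.221], [-0.999, 0.042, -0.004], [0.005, 0.221, 0.975]]}
0.1 [0.24348685 0.52031809 0.18012895] [[-9.05721005e-01  4.23873537e-01 -8.28276029e-04]
 [ 4.23874310e-01  9.05720004e-01 -1.35808905e-03]
 [ 1.74528160e-04 -1.58113471e-03 -9.99998735e-01]] 0.09414822855519378
```

View pics/top0.png

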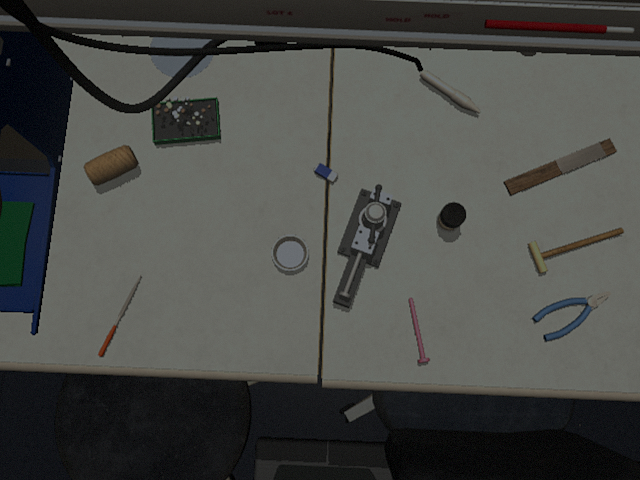

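View pics/scene0.png

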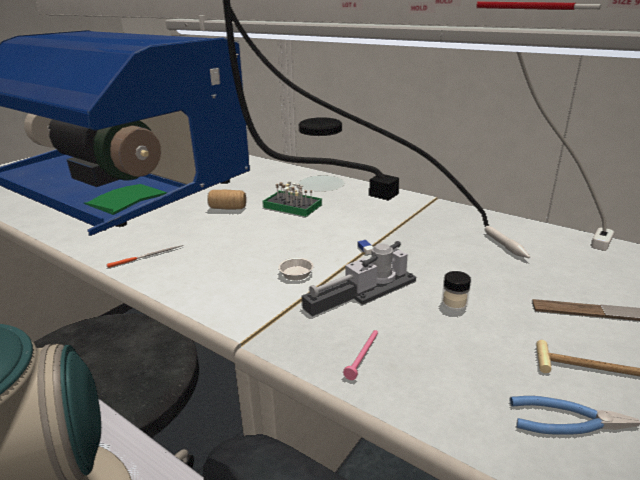

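The top view shows the fixture at (370,230) with its track running down to (343,303). The dish is at (290,254), the jar at (452,215) and the eraser at (326,173). I'll enlarge it.

```bash
python3 - <<'E'
import cv2
t=cv2.imread('pics/top0.png')[175:315,310:420]
s=cv2.imread('pics/scene0.png')[230:320,295:425]
t=cv2.resize(t,None,fx=4,fy=4,interpolation=cv2.INTER_CUBIC)
t=cv2.convertScaleAbs(t,alpha=1.5)
cv2.imwrite('pics/tc.png',t)
E
```

```text
(no output)
```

View pics/tc.png

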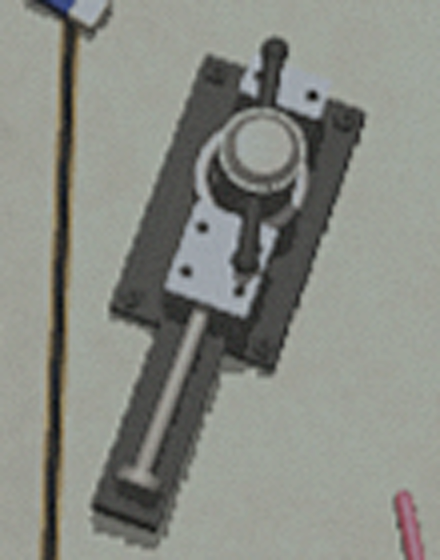

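```bash
python3 - <<'E'
from h import *
c=dict(np.load('pics/top0.npz'))
P=lambda x,y,z:ray(c,310+x/4,175+y/4,z)
W=np.array([P(*p,.010)[:2] for p in[(205,57),(362,108),(270,372),(110,312)]])
F=np.array([(50,38),(50,-38),(-74,-38),(-74,38)])/1e3
fm=F.mean(0);wm=W.mean(0);a=(F-fm);b=(W-wm)
th=np.arctan2((a[:,0]*b[:,1]-a[:,1]*b[:,0]).sum(),(a*b).sum())
R=np.array([[np.cos(th),-np.sin(th)],[np.sin(th),np.cos(th)]]);o=wm-R@fm
print('fix',o,np.degrees(th),'res',W-(F@R.T+o))
f=lambda w:R.T@(w[:2]-o)*1e3
for n,p in dict(top=(262,143,.07),b1=(275,48,.056),b2=(244,270,.056),headc=(138,478,.036),trackend=(125,535,.0),tl=(92,512,.02)).items(): w=P(*p);print(n,w,f(w))
d=P(275,48,.056)-P(244,270,.056);print(np.linalg.norm(d),np.degrees(np.arctan2(d[1],d[0])))
for n,p in dict(dish=(290,254,.0),jar=(452,222,0),er=(326,174,.006)).items(): w=ray(c,*p);print(n,w,f(w))
E
```

```text
fix [ 0.60033836 -0.05309957] -17.828852455239673 res [[-0.00115548 -0.00151094]
 [ 0.00156925  0.00111431]
 [-0.0002676   0.00159583]
 [-0.00014617 -0.0011992 ]]
top [ 0.60271039 -0.05363815  0.07      ] [2.42301652 0.2135438 ]
b1 [ 0.64867905 -0.05978103  0.056     ] [48.06484583  8.44011513]
b2 [ 0.55185285 -0.04861124  0.056     ] [-47.53122176 -10.57225458]
headc [ 0.46624994 -0.00838442  0.036     ] [-141.33950864    1.513238  ]
trackend [ 0.44651442 -0.00541398  0.        ] [-161.03671092   -1.70149525]
tl [0.45330736 0.00965645 0.02      ] [-159.18418551   14.72501255]
0.09746834532811414 -6.580507370711374
dish [0.53817547 0.08687363 0.        ] [-102.03379425  114.21832989]
jar [ 0.60800069 -0.19627219  0.        ] [  51.1301945  -133.95078517]
er [0.68554726 0.02964405 0.006     ] [ 55.78277107 104.85870045]
```

The fixture is at (0.600,-0.053), yaw −17.8°. The bar lies at about −6.6° in world and has to get to about +72°, so it turns ≈79° CCW. I'll centre the open fingers over the bushing and push both ball ends together as a couple.

Request:
arm_command --pt "0.0 -0.045 0.005 -0.14" --pt "0.0 -0.045 0.005 -0.14" --pt "0.01 -0.045 0.005 -0.14" --pt "0.02 -0.045 0 -0.14" --pt "0.02 -0.045 0 -0.14" --pt "0.03 -0.04 0 -0.14" --pt "0.03 -0.04 0 -0.14" --pt "0.03 -0.04 0 -0.14" --pt "0.03 -0.04 0 -0.14" --pt "0.03 -0.04 0 -0.14" --pt "0.03 -0.04 0 -0.14" --pt "0.03 -0.04 0 -0.14" --jaw 0.082

```text
clock: 1.3
position: [0.4963, 0.0086, 0.1911]
ee_rot: [[0.569, 0.822, -0.003], [0.822, -0.569, 0.005], [0.002, -0.006, -1.0]]
wrist_force: [0.6, 1.4, 0.3]
gripper_width: 0.082
```

Request:
arm_command --pt "0.035 -0.021 0 -0.1" --pt "0.035 -0.021 0 -0.1" --pt "0.03 -0.019 0 0" --pt "0.0 0 0 0" --pt "0.0 0 0 0"

```text
clock: 1.8
position: [0.6015, -0.0624, 0.1872]
ee_rot: [[0.735, 0.678, -0.006], [0.678, -0.735, 0.005], [-0.001, -0.008, -1.0]]
wrist_force: [0.2, 0.9, 0.2]
gripper_width: 0.082
```

```bash
python3 - <<'E'
from h import *
s=robot.read_state();print(s['clock'],s['position'],s['joint_pos'],np.degrees(np.arctan2(s['ee_rot'][1][1],s['ee_rot'][0][1])))
c=snap('wrist','w1');print({k:np.round(c[k],3).tolist() for k in c if k!='color'})
E
```

```text
1.8 [ 0.60145483 -0.06243532  0.18717299] [-12.66531111  18.44024511  81.48437016   0.2178741   80.49840388
  34.62683105] -47.329162835186935
{'K': [[399.73, 0.0, 313.929], [0.0, 399.73, 244.348], [0.0, 0.0, 1.0]], 'origin': [0.657, -0.014, 0.39], 'attitude': [[0.678, 0.709, 0.194], [-0.735, 0.657, 0.167], [-0.009, -0.256, 0.967]]}
```

View pics/w1.png

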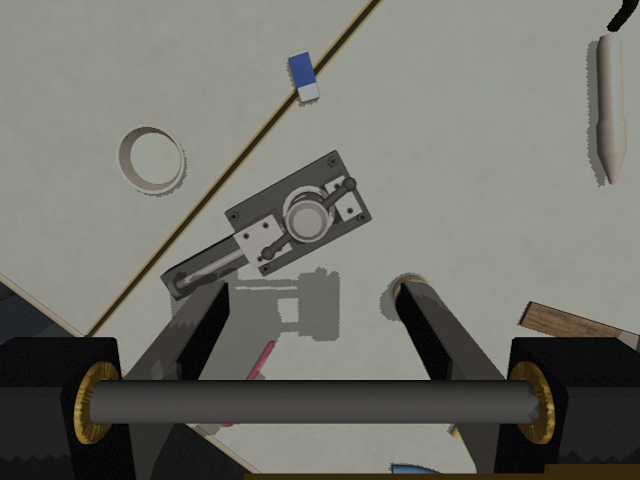

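The wrist view shows the bushing top at (307,221), the ball ends at (349,184) and (268,253), and the plate corners at (334,151), (371,218), (264,276), (226,212).

```bash
cat >> h.py <<'E'
def fit(W):
    F=np.array([(50,38),(50,-38),(-74,-38),(-74,38)])/1e3
    W=np.array(W)[:,:2];fm=F.mean(0);wm=W.mean(0);a=F-fm;b=W-wm
    th=np.arctan2((a[:,0]*b[:,1]-a[:,1]*b[:,0]).sum(),(a*b).sum())
    R=np.array([[np.cos(th),-np.sin(th)],[np.sin(th),np.cos(th)]]);o=wm-R@fm
    print('fix',o,np.degrees(th),'res mm',np.round((W-(F@R.T+o))*1e3,1).tolist());return o,R
E
python3 - <<'E'
from h import *
c=dict(np.load('pics/w1.npz'))
o,R=fit([ray(c,*p,.01) for p in[(334,151),(371,218),(264,276),(226,212)]])
t=ray(c,307,221,.07);a=ray(c,349,184,.056);b=ray(c,268,253,.056)
print(t,(a+b)/2,np.linalg.norm(a-b),np.degrees(np.arctan2(*(a-b)[1::-1])))
h=ray(c,182,283,.036);print('head',h,R.T@(h[:2]-o))
E
```

```text
fix [ 0.60249338 -0.05252952] -18.130706670064825 res mm [[-3.0, -0.6], [-1.0, 2.0], [1.6, 0.6], [2.4, -2.0]]
[ 0.60304103 -0.05166959  0.07      ] [ 0.60210506 -0.05268283  0.056     ] 0.09150400636818996 -6.443292334989763
head [ 0.47314342 -0.0092974   0.036     ] [-0.13638084  0.00083374]
```

Request:
arm_command --pt "0.001 0.01 -0.03 0" --pt "0 0 -0.03 0" --pt "0 0 -0.03 0" --pt "0 0 0 0" --pt "0 0 0 0"

```text
clock: 2.35
position: [0.598, -0.0476, 0.0979]
ee_rot: [[0.732, 0.681, -0.004], [0.681, -0.732, 0.005], [0.001, -0.006, -1.0]]
wrist_force: [-0.3, -0.3, -0.2]
gripper_width: 0.082
```

Request:
arm_command --pt "0.004 -0.005 -0.02 0" --pt "0 0 -0.015 0" --pt "0 0 -0.006 0" --pt "0 0 0 0" --pt "0 0 0 0"

```text
clock: 2.85
position: [0.6061, -0.0519, 0.0655]
ee_rot: [[0.73, 0.683, 0.01], [0.683, -0.73, 0.003], [0.009, 0.005, -1.0]]
wrist_force: [-0.4, 1.2, -0.3]
gripper_width: 0.082
```

Request:
arm_command --pt "-0.003 0 -0.006 0" --pt "0 0 -0.005 0" --pt "0 0 0 0"

```text
clock: 3.15
position: [0.6043, -0.052, 0.0563]
ee_rot: [[0.73, 0.683, 0.014], [0.683, -0.73, 0.002], [0.012, 0.008, -1.0]]
wrist_force: [-0.4, 0.1, 0.2]
gripper_width: 0.082
```

Request:
arm_command --pt "-0.002 0 -0.003 0.05" --pt "0 0 0 0.1" --pt "0 0 0 0.1" --pt "0 0 0 0.1" --pt "0 0 0 0.08" --pt "0 0 0 0.06" --pt "0 0 0 0.06"

```text
clock: 3.85
position: [0.6022, -0.0521, 0.0531]
ee_rot: [[0.244, 0.97, 0.011], [0.97, -0.244, 0.009], [0.012, 0.008, -1.0]]
wrist_force: [-0.1, -0.3, 0.0]
gripper_width: 0.082
```

Request:
arm_command --pt "0 0 0 0.1" --pt "0 0 0 0.1" --pt "0 0 0 0.1" --pt "0 0 0 0.1" --pt "0 0 0 0.1" --pt "0 0 0 0.1" --pt "0 0 0 0.1" --pt "0 0 0 0.1" --pt "0 0 0 0.1" --pt "0 0 0 0.05" --pt "0 0 0 0"

```text
clock: 4.95
position: [0.6027, -0.0526, 0.0532]
ee_rot: [[-0.677, 0.736, -0.002], [0.736, 0.677, 0.014], [0.012, 0.008, -1.0]]
wrist_force: [0.8, 0.2, -0.3]
gripper_width: 0.082
```

```bash
python3 - <<'E'
from h import *
s=robot.read_state();print(s['clock'],s['position'],s['ft_torque'],s['wrist_force'],np.degrees(np.arctan2(s['ee_rot'][1][1],s['ee_rot'][0][1])))
c=snap('wrist','w2')
o,R=np.array([.6013,-.0528]),None
print([np.round(proj(c,p)) for p in[(.602,-.0525,.056),(.602,-.0525,.07)]])
snap('top','top2',(320,170,420,320),4)
E
```

```text
4.95 [ 0.60271544 -0.05257219  0.05316965] [-0.01128923  0.00259393  0.00392271] [ 0.78112041  0.24188911 -0.26641941] 42.639227154912476
[array([314., 282.]), array([314., 291.])]
```

View pics/w2.png

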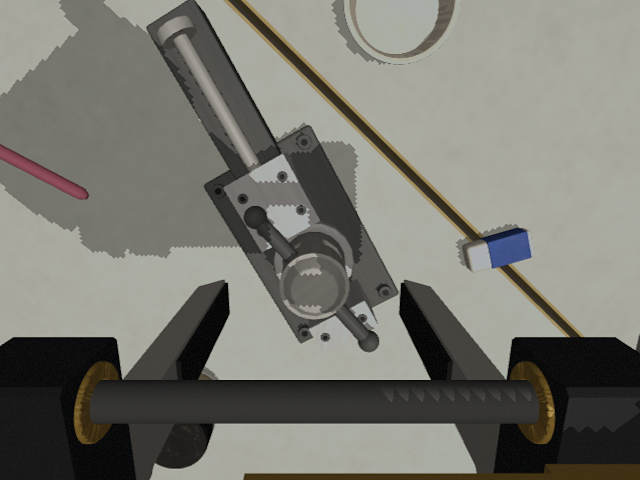

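```bash
python3 - <<'E'
from h import *
for n in('w1','w2'):
    c=dict(np.load(f'pics/{n}.npz'))
    if n=='w2':
        s=robot.read_state();p=np.array(s['position']);y=np.array(s['ee_rot'])[:,1]
    else:
        p=np.array([.60145,-.06243,.18717]);y=np.array([.678,-.735,0])
    for h in(.041,.047,.0535):print(n,h,np.round(proj(c,p+y*h)),np.round(proj(c,p-y*h)))
    print(c['origin'],c['origin'][2]-p[2])
a=ray(c,369,341,.056);b=ray(c,255,217,.056)
print(a,b,(a+b)/2,np.linalg.norm(a-b),np.degrees(np.arctan2(*(a-b)[1::-1])))
o,R=fit([ray(c,*p,.01) for p in[(387,291),(303,335),(215,187),(303,137)]])
h=ray(c,172,32,.036);print('head',h,R.T@(h[:2]-o))
E
```

```text
w1 0.041 [390. 280.] [238. 280.]
w1 0.047 [402. 280.] [227. 280.]
w1 0.0535 [414. 280.] [215. 280.]
[ 0.65662948 -0.01370613  0.39045203] 0.20328203488594787
w2 0.041 [391. 281.] [239. 281.]
w2 0.047 [402. 281.] [228. 281.]
w2 0.0535 [414. 281.] [216. 281.]
[ 0.55255007 -0.00140588  0.25736615] 0.2041975924275821
[ 0.64783044 -0.05733266  0.056     ] [ 0.55610518 -0.04711984  0.056     ] [ 0.60196781 -0.05222625  0.056     ] 0.09229206292387457 -6.353223356150421
fix [ 0.60127088 -0.05251393] -18.56021021082918 res mm [[-7.8, -4.0], [-3.1, 7.4], [7.6, 5.0], [3.2, -8.4]]
head [ 0.46442177 -0.00826433  0.036     ] [-0.14381624 -0.00161105]
```

View pics/top2.png

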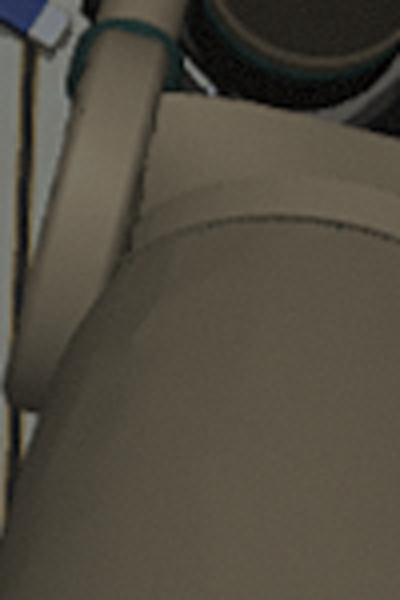

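The bar hasn't turned: it still measures −6.4°. The fingers passed outside the balls because the tips stand about 6 mm wider than the reported opening. I'll narrow the jaws and turn back CW, since either way round is allowed.

Request:
arm_command --pt "-0.0005 0 -0.0005 0" --pt "0 0 0 0" --pt "0 0 0 -0.1" --pt "0 0 0 -0.1" --pt "0 0 0 -0.1" --pt "0 0 0 -0.1" --pt "0 0 0 -0.1" --pt "0 0 0 -0.1" --pt "0 0 0 -0.1" --pt "0 0 0 -0.1" --pt "0 0 0 0" --jaw 0.06

```text
clock: 6.15
position: [0.6018, -0.0525, 0.0526]
ee_rot: [[0.095, 0.995, 0.009], [0.995, -0.095, 0.011], [0.012, 0.008, -1.0]]
wrist_force: [0.4, -0.1, 0.4]
gripper_width: 0.0599
```

```bash
python3 - <<'E'
from h import *
s=robot.read_state();print(s['clock'],s['position'],s['ft_torque'],s['wrist_force'],np.degrees(np.arctan2(s['ee_rot'][1][1],s['ee_rot'][0][1])))
c=snap('wrist','w3')
E
```

```text
6.15 [ 0.60180657 -0.05252724  0.05257888] [-0.08372409  0.07365742 -0.04369379] [ 0.3609978  -0.12155409  0.41229235] -5.431635166144324
```

View pics/w3.png

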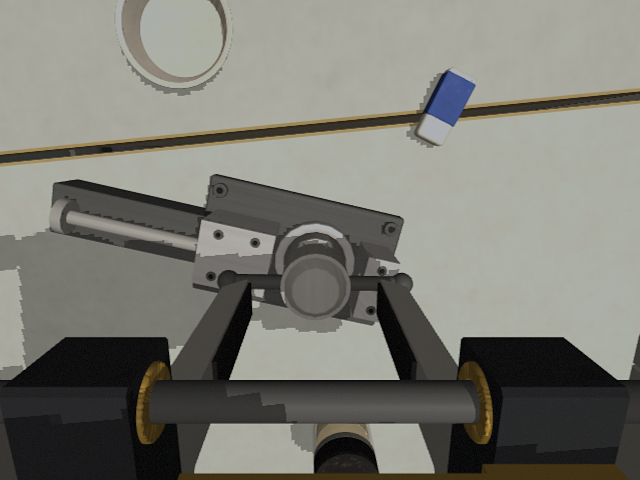

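```bash
python3 - <<'E'
from h import *
c=dict(np.load('pics/w3.npz'))
a=ray(c,402.5,282,.056);b=ray(c,228,280.5,.056)
print(a,b,(a+b)/2,np.linalg.norm(a-b),np.degrees(np.arctan2(*(a-b)[1::-1])))
s=robot.read_state();p=np.array(s['position']);R=np.array(s['ee_rot'])
for dx in(-.008,0,.008):
  for h in(.03,.036,.045): print(dx,h,[np.round(proj(c,p+R@[dx,e*h,0])) for e in(1,-1)])
im=c['color'][255:320,200:430,::-1]
cv2.imwrite('pics/w3c.png',cv2.convertScaleAbs(cv2.resize(im,None,fx=3.4,fy=3.4,interpolation=cv2.INTER_CUBIC),alpha=2))
E
```

```text
[ 0.64815451 -0.05678907  0.056     ] [ 0.55615916 -0.04697256  0.056     ] [ 0.60215683 -0.05188082  0.056     ] 0.09251761071383112 -6.09079149136456
-0.008 0.03 [array([370., 294.]), array([260., 294.])]
-0.008 0.036 [array([381., 294.]), array([249., 294.])]
-0.008 0.045 [array([398., 294.]), array([232., 294.])]
0 0.03 [array([370., 280.]), array([259., 280.])]
0 0.036 [array([382., 280.]), array([248., 280.])]
0 0.045 [array([398., 280.]), array([231., 280.])]
0.008 0.03 [array([371., 266.]), array([259., 266.])]
0.008 0.036 [array([382., 266.]), array([247., 266.])]
0.008 0.045 [array([399., 266.]), array([230., 266.])]
```

View pics/w3c.png

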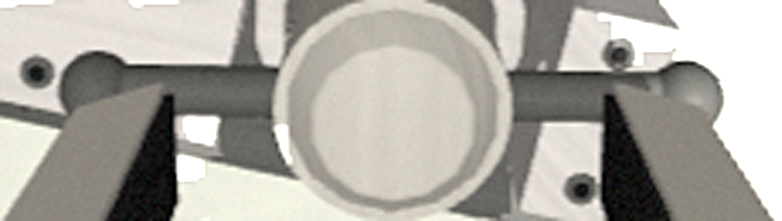

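The bar still hasn't moved with the fingers right over it. The tips also project as if they sat about 15 mm higher than the reported TCP, so they are passing above the bar. I'll turn back to the CCW-push side, over the block tops, and probe downward.

Request:
arm_command --pt "0 0 0.003 -0.1" --pt "0 0 0 -0.12" --pt "0 0 0 -0.12" --pt "0 0 0 -0.12" --pt "0 0 0 -0.12" --pt "0 0 0 -0.05" --pt "0 0 0 0"

```text
clock: 6.9
position: [0.6017, -0.0526, 0.0556]
ee_rot: [[0.67, 0.742, 0.014], [0.742, -0.67, 0.003], [0.012, 0.008, -1.0]]
wrist_force: [0.0, 0.2, 0.3]
gripper_width: 0.0602
```

```bash
python3 - <<'E'
from h import *
c=dict(np.load('pics/w3.npz'))
p=np.array([0.60180657,-0.05252724,0.05257888]);R=np.array([[0.095,0.995,0.009],[0.995,-0.095,0.011],[0.012,0.008,-1.0]])
for d in(0,.008,.012,.016,.02):
  print(d,[np.round(proj(c,p+R@[.008,e*.03,-d]),1) for e in(1,-1)])
E
```

```text
0 [array([371. , 266.2]), array([258.7, 266.1])]
0.008 [array([373.2, 271. ]), array([256.6, 270.9])]
0.012 [array([374.3, 273.5]), array([255.5, 273.4])]
0.016 [array([375.5, 276.2]), array([254.4, 276.1])]
0.02 [array([376.7, 278.9]), array([253.2, 278.8])]
```

Request:
arm_command --pt "0 0 -0.003 0" --pt "0 0 -0.003 0" --pt "0 0 -0.003 0" --pt "0 0 -0.002 0" --pt "0 0 0 0"

```text
clock: 7.4
position: [0.6014, -0.0526, 0.0433]
ee_rot: [[0.666, 0.746, 0.013], [0.746, -0.666, 0.004], [0.011, 0.007, -1.0]]
wrist_force: [0.2, -0.5, 0.4]
gripper_width: 0.0603
```

Request:
arm_command --pt "0 0 -0.002 0" --pt "0 0 -0.002 0" --pt "0 0 -0.0005 0"

```text
clock: 7.7
position: [0.6015, -0.0527, 0.0384]
ee_rot: [[0.666, 0.746, 0.013], [0.746, -0.666, 0.004], [0.011, 0.007, -1.0]]
wrist_force: [-0.0, -0.7, 0.4]
gripper_width: 0.06
```

Request:
arm_command --pt "0 0 -0.002 0" --pt "0 0 -0.001 0" --pt "0 0 -0.001 0"

```text
clock: 8.0
position: [0.6016, -0.0527, 0.0342]
ee_rot: [[0.666, 0.746, 0.013], [0.746, -0.666, 0.004], [0.012, 0.008, -1.0]]
wrist_force: [0.2, -0.9, 1.0]
gripper_width: 0.06
```

Request:
arm_command --pt "0 0 -0.001 0" --pt "0 0 -0.001 0" --pt "0 0 -0.001 0"

```text
clock: 8.3
position: [0.6017, -0.0527, 0.031]
ee_rot: [[0.666, 0.746, 0.014], [0.746, -0.666, 0.004], [0.012, 0.008, -1.0]]
wrist_force: [0.2, -0.6, -0.3]
gripper_width: 0.0598
```

Request:
arm_command --pt "0 0 0 0.1" --pt "0 0 0 0.1" --pt "0 0 0 0.1" --pt "0 0 0 0.1" --pt "0 0 0 0.1" --pt "0 0 0 0.1"

```text
clock: 8.9
position: [0.6016, -0.0524, 0.0308]
ee_rot: [[0.105, 0.994, 0.009], [0.994, -0.105, 0.011], [0.012, 0.008, -1.0]]
wrist_force: [-0.5, -0.0, 0.6]
gripper_width: 0.06
```

```bash
python3 - <<'E'
from h import *
s=robot.read_state();print(s['clock'],s['position'],s['ft_torque'],s['wrist_force'],np.degrees(np.arctan2(s['ee_rot'][1][1],s['ee_rot'][0][1])))
c=snap('wrist','w4',(150,150,480,400),2)
E
```

```text
8.9 [ 0.60159924 -0.05243913  0.03076911] [-0.0305241   0.05717168  0.01520933] [-0.5180221  -0.01796964  0.61863157] -6.00585068712774
```

View pics/w4.png

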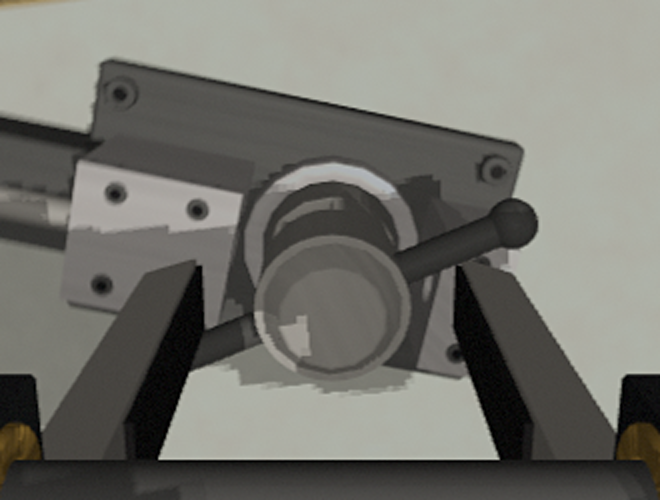

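Contact made: the bar has turned to about +13° with the finger sides pushing it. I'll continue CCW.

Request:
arm_command --pt "0 0 0.0005 0.1" --pt "0 0 0 0.1" --pt "0 0 0 0.1" --pt "0 0 0 0.1" --pt "0 0 0 0.1" --pt "0 0 0 0.1" --pt "0 0 0 0.1" --pt "0 0 0 0.1" --pt "0 0 0 0.1" --pt "0 0 0 0"

```text
clock: 9.95
position: [0.6019, -0.0526, 0.0311]
ee_rot: [[-0.728, 0.686, -0.003], [0.686, 0.728, 0.014], [0.011, 0.008, -1.0]]
wrist_force: [0.6, -0.2, -0.1]
gripper_width: 0.06
```

```bash
python3 - <<'E'
from h import *
s=robot.read_state();print(s['clock'],s['position'],s['ft_torque'],s['wrist_force'],np.degrees(np.arctan2(s['ee_rot'][1][1],s['ee_rot'][0][1])))
c=dict(np.load('pics/w4.npz'))
b=ray(c,150+517/2,150+222/2,.056);t=np.array([.602,-.0524]);d=b[:2]-t;print(b,np.linalg.norm(d),np.degrees(np.arctan2(d[1],d[0])))
c=snap('wrist','w5',(100,130,500,400),2)
E
```

```text
9.95 [ 0.60187375 -0.05259793  0.03108384] [-0.0168364  -0.02824603 -0.01871254] [ 0.64340762 -0.24164054 -0.09691938] 46.715830601334716
[ 0.64677455 -0.03888312  0.056     ] 0.04677036125433403 16.798415045340942
```

View pics/w5.png

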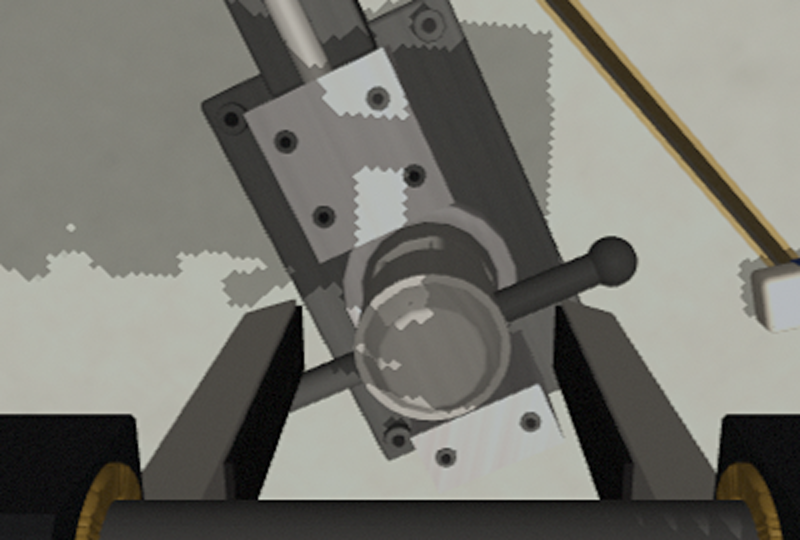

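```bash
python3 - <<'E'
from h import *
c=dict(np.load('pics/w5.npz'))
q=lambda x,y,z:ray(c,100+x/2,130+y/2,z)
b=q(612,261,.056);t=np.array([.602,-.0524]);d=b[:2]-t;print(b,np.linalg.norm(d),np.degrees(np.arctan2(d[1],d[0])))
a=q(247,113,.049)-q(320,264,.049);a2=q(384,47,.049)-q(450,205,.049);a3=q(205,103,.01)-q(389,460,.01)
for v in(a,a2,a3):print(np.degrees(np.arctan2(-v[1],-v[0])))
E
```

```text
[ 0.61718825 -0.00880908  0.056     ] 0.04616114466828467 70.79029432366183
-20.003299394690682
-20.745341198459524
-19.010010275643012
```

The bar is at ≈70.8° against a target of 70–72°, so it's lined up. Back off, lift, close the jaws and go behind the pin's head.

Request:
arm_command --pt "0 0 0 -0.04" --pt "0 0 0.02 0" --pt "0 0 0.03 0" --pt "0 0 0.03 0" --pt "0 0 0 0" --pt "-0.03 0.01 0 0.1" --pt "-0.04 0.012 0 0.12" --pt "-0.04 0.013 0 0.12" --pt "-0.035 0.012 0 0.1" --pt "0 0 0 0" --pt "0 0 0 0" --newtons 10

```text
clock: 11.1
position: [0.4485, -0.0039, 0.1072]
ee_rot: [[-0.932, 0.363, -0.015], [0.363, 0.932, 0.013], [0.018, 0.007, -1.0]]
wrist_force: [0.6, -0.5, 0.5]
gripper_width: 0.0601
```

Request:
arm_command --pt "0 0 0 0" --pt "0 0 0 0" --pt "0 0 0 0" --pt "0 0 0 0" --pt "0 0 0 0" --jaw 0.0

```text
clock: 11.6
position: [0.4526, -0.0052, 0.1061]
ee_rot: [[-0.93, 0.368, -0.014], [0.368, 0.93, 0.013], [0.017, 0.007, -1.0]]
wrist_force: [0.3, 0.2, 1.0]
gripper_width: 0.0235
```

```bash
python3 - <<'E'
from h import *
s=robot.read_state();print(s['clock'],s['position'],s['gripper_width'],s['wrist_force'],np.degrees(np.arctan2(s['ee_rot'][1][1],s['ee_rot'][0][1])))
c=snap('wrist','w6')
E
```

```text
11.6 [ 0.45256552 -0.00524564  0.10612375] 0.02352392422491555 [0.30535455 0.21166145 0.95128167] 68.42564935167506
```

View pics/w6.png

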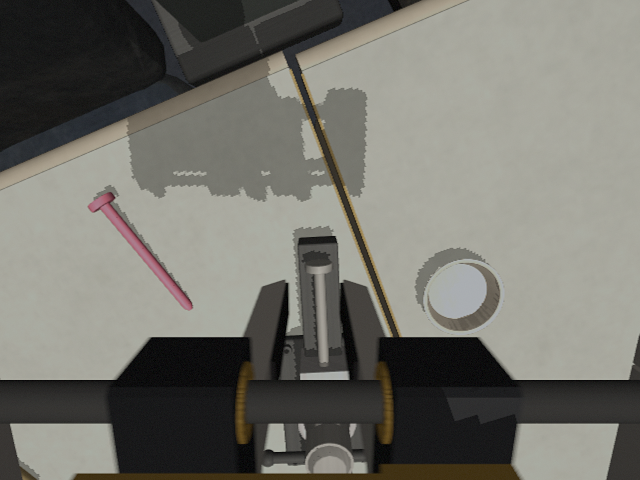

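```bash
python3 - <<'E'
from h import *
c=dict(np.load('pics/w6.npz'))
hb=ray(c,319.5,263,.046);hf=ray(c,320,273,.036);tp=ray(c,324,362,.036);bu=ray(c,328,459,.07)
e=(ray(c,300,243,.025)+ray(c,337,243,.025))/2
for n,v in dict(hb=hb,hf=hf,tp=tp,bu=bu,trackend=e).items():print(n,v)
for v in(tp-hf,bu-hf,np.array([.602,-.0525,0])-hb):print(np.degrees(np.arctan2(v[1],v[0])),np.linalg.norm(v[:2]))
E
```

```text
hb [ 0.46083097 -0.00433223  0.046     ]
hf [ 0.47077145 -0.00761498  0.036     ]
tp [ 0.53815121 -0.03067663  0.036     ]
bu [ 0.59204458 -0.04967461  0.07      ]
trackend [ 0.45222147 -0.0012881   0.025     ]
-18.894214119579896 0.07121707818788674
-19.127431812204968 0.1283595896750939
-18.839967030446797 0.14916041327224647
```

Request:
arm_command --pt "-0.008 0.006 -0.02 0.04" --pt "0 0 -0.02 0" --pt "0 0 -0.01 0" --pt "0 0 0 0" --pt "0 0 0 0" --pt "0 0 0 0" --jaw 0.0

```text
clock: 12.25
position: [0.4472, 0.0002, 0.0561]
ee_rot: [[-0.944, 0.33, -0.01], [0.33, 0.944, 0.011], [0.013, 0.007, -1.0]]
wrist_force: [-0.4, -0.4, 0.0]
gripper_width: 0.0007
```

Request:
arm_command --pt "-0.003 0.001 -0.015 0" --pt "0 0 -0.012 0" --pt "0 0 -0.008 0" --pt "0 0 -0.004 0" --pt "0 0 0 0"

```text
clock: 12.75
position: [0.4485, 0.0004, 0.0194]
ee_rot: [[-0.944, 0.33, -0.001], [0.33, 0.944, 0.01], [0.004, 0.009, -1.0]]
wrist_force: [0.6, 1.0, 0.5]
gripper_width: 0.0004
```

Request:
arm_command --pt "-0.001 0 -0.004 0" --pt "0 0 -0.003 0" --pt "0 0 -0.001 0" --pt "0 0 0 0"

```text
clock: 13.15
position: [0.4486, 0.0002, 0.0119]
ee_rot: [[-0.944, 0.33, 0.002], [0.33, 0.944, 0.009], [0.002, 0.009, -1.0]]
wrist_force: [-0.8, 0.1, -0.1]
gripper_width: 0.0005
```

Request:
arm_command --pt "0 0 -0.0015 0" --pt "0.0047 -0.0016 0 0" --pt "0.0047 -0.0016 0 0" --pt "0.0047 -0.0016 0 0" --pt "0.0047 -0.0016 0 0"

```text
clock: 13.65
position: [0.4683, -0.0065, 0.0105]
ee_rot: [[-0.944, 0.33, 0.001], [0.33, 0.944, 0.01], [0.002, 0.009, -1.0]]
wrist_force: [-0.6, 0.9, -0.3]
gripper_width: 0.0008
```

Request:
arm_command --pt "0.0047 -0.0016 0 0" --pt "0.0047 -0.0016 0 0" --pt "0.0047 -0.0016 0 0" --pt "0.0047 -0.0016 0 0" --pt "0.0047 -0.0016 0 0"

```text
clock: 14.15
position: [0.4941, -0.0153, 0.0103]
ee_rot: [[-0.944, 0.33, 0.001], [0.33, 0.944, 0.01], [0.002, 0.009, -1.0]]
wrist_force: [0.1, -0.3, 0.6]
gripper_width: 0.0003
```

Request:
arm_command --pt "0.0047 -0.0016 0 0" --pt "0.0047 -0.0016 0 0" --pt "0.0038 -0.0013 0 0" --pt "0.0038 -0.0013 0 0" --pt "0.0019 -0.0006 0 0"

```text
clock: 14.65
position: [0.5153, -0.0224, 0.0103]
ee_rot: [[-0.944, 0.33, 0.001], [0.33, 0.944, 0.01], [0.002, 0.01, -1.0]]
wrist_force: [-0.5, 1.6, 0.4]
gripper_width: 0.0003
```

Request:
arm_command --pt "0.0019 -0.0006 0 0" --pt "0.0019 -0.0006 0 0" --pt "0.0019 -0.0006 0 0" --pt "0.0019 -0.0006 0 0"

```text
clock: 15.05
position: [0.523, -0.0248, 0.0102]
ee_rot: [[-0.944, 0.33, 0.0], [0.33, 0.944, 0.01], [0.003, 0.01, -1.0]]
wrist_force: [-1.0, 0.2, 0.8]
gripper_width: 0.0008
```

Request:
arm_command --pt "0.0015 -0.0005 0 0" --pt "0.0015 -0.0005 0 0"

```text
clock: 15.25
position: [0.5252, -0.0256, 0.0101]
ee_rot: [[-0.944, 0.33, -0.002], [0.33, 0.944, 0.011], [0.005, 0.009, -1.0]]
wrist_force: [-3.6, 1.7, 3.2]
gripper_width: 0.0007
```

Request:
arm_command --pt "0.001 -0.0003 0 0" --pt "0.001 -0.0003 0 0"

```text
clock: 15.45
position: [0.5251, -0.0255, 0.01]
ee_rot: [[-0.944, 0.33, -0.006], [0.33, 0.944, 0.012], [0.01, 0.009, -1.0]]
wrist_force: [-3.0, 1.9, 3.6]
gripper_width: 0.0004
```

Request:
arm_command --pt "0.003 -0.001 0 0" --pt "0.004 -0.0013 0 0" --pt "0.005 -0.0016 0 0"

```text
clock: 15.75
position: [0.5244, -0.0253, 0.0094]
ee_rot: [[-0.943, 0.331, -0.03], [0.33, 0.944, 0.019], [0.035, 0.008, -0.999]]
wrist_force: [-10.5, 4.4, 9.7]
gripper_width: 0.0001
```

Firm stop where the head should be home. Retreat, lift and look.

Request:
arm_command --pt "-0.005 0.0017 0 0" --pt "-0.012 0.004 0 0" --pt "-0.02 0.007 0 0" --pt "-0.01 0.003 0.02 0" --pt "0 0 0.035 0" --pt "0 0 0.04 0" --pt "0 0 0.04 0" --pt "-0.03 0.01 0.03 0" --pt "-0.03 0.01 0 0" --pt "-0.03 0.01 0 0" --pt "0 0 0 0"

```text
clock: 16.85
position: [0.3867, 0.0199, 0.1806]
ee_rot: [[-0.944, 0.331, -0.008], [0.331, 0.944, 0.012], [0.011, 0.009, -1.0]]
wrist_force: [0.3, -0.3, 0.9]
gripper_width: 0.0003
```

```bash
python3 - <<'E'
from h import *
s=robot.read_state();print(s['clock'],s['position'],s['wrist_force'])
w=snap('wrist','w7');t=snap('top','t7');sc=snap('scene','s7')
a=cv2.resize(sc['color'][220:320,290:430,::-1],(560,400),interpolation=cv2.INTER_CUBIC)
b=cv2.resize(t['color'][170:320,315:405,::-1],(240,400),interpolation=cv2.INTER_CUBIC)
cv2.imwrite('pics/final.png',cv2.convertScaleAbs(np.hstack([a,b]),alpha=1.4))
E
```

```text
16.85 [0.38667406 0.01991337 0.18062671] [ 0.25502696 -0.27339958  0.92866767]
```

View pics/final.png

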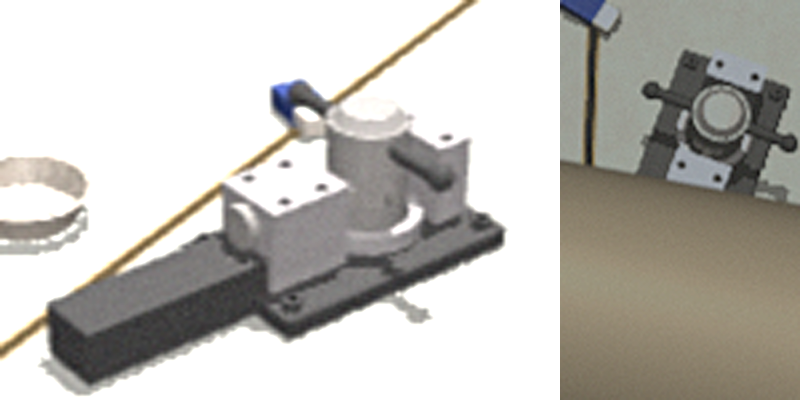

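The head sits flush on the guide block, the bar is square, and the dish and eraser look undisturbed. One numeric check, then hand in.

```bash
python3 - <<'E'
from h import *
c=dict(np.load('pics/t7.npz'))
a=ray(c,349.5,203.75,.056);b=ray(c,400.9,223.6,.056);d=a-b
print((a+b)/2,np.linalg.norm(d),np.degrees(np.arctan2(d[1],d[0])))
print(robot.hand_in())
E
```

```text
[ 0.60168854 -0.05448806  0.056     ] 0.09196440745324885 70.45213543942394
the job is handed in; nothing more can be done
None
```

I turned the bushing about 77° counter-clockwise by its crossbar, with both fingers pushing the ball ends. Then I pushed the pin through with closed fingers until it stopped firmly, and backed the arm off clear. The job is handed in at about 17 s; no verdict came back.

**Last checks**
- **Crossbar:** it measures 70.5° in world. Square to the pin would be 70–72°, because my fixture yaw readings ranged from −17.8° to about −20°. That leaves the cross-hole within about 2° of the guide.
- **Bushing:** it measured within 2 mm of its first position sideways. I judged its height and tilt only by eye, and it looked seated.
- **Pin:** it stopped against 10–15 N, within about 1.5 mm of where the head should be home. The last scene picture shows the head flush on the guide block. I did not measure the shoulder gap more finely than that.
- **Bystanders:** the dish and eraser look unmoved in the last pictures. The jar was not in the crop I viewed, but the arm never came near it at low height.

**What disagreed:** the fingertips sat about 20 mm higher than the reported TCP. My first two turning sweeps therefore passed over the bar without touching it, and I found the working height by probing downward.

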